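Take the tin stack apart onto its trays

ROBOT

A 7-joint arm with a two-finger parallel gripper is mounted at the origin on the work surface. World frame = base frame: x ahead of the robot, y to its left, z up, the work surface at z = 0. Lengths are in m, angles in rad, forces in N, time in s.
With the tool pointing down it reaches from about 0.425 to 0.875 m from the base axis. Payload 8.4 kg.
Tool frame: the origin (TCP) lies on the centre line of the jaws, within the pads' length; the fingertips stand 17 mm ahead of it and the grasp point (between the pads) lies 2 mm behind it; z points along the fingers, y is the line along which they close (so a half turn about z gives the same grasp; the last joint's range is limited). The gripper opens to 87 mm and grips with 3 to 60 N. Pads are 19 mm wide; open, the fingers measure 117 mm over their backs; the gripper's body (75 mm by 190 mm) begins 51 mm behind the grasp point.
Start: joints at [1.057, 0.333, 0.04, 1.465, -0.013, 1.343, -0.059], TCP at [0.262, -0.595, 0.24] pointing down, gripper open.
Joint ranges: [-2.58, 2.58], [-0.38, 2.09], [-1.3, 1.39], [0.25, 2.4], [-1.5, 4.64], [0.08, 2.09], [-2.65, 2.65]. Speed limits (rad/s): [2.22, 2.22, 2.79, 2.79, 3.14, 3.14, 3.14].

INTERFACE

Orientations are given as a unit quaternion [x, y, z, w].
In Python, from station import manip gives the robot as it stands. The module is installed in compiled form; this text tells all that it offers.
- The arm moves only by the shell command python3 -m inch 'ROWS' [FORCE]. ROWS is JSON, a list of rows, each an object of numbers: "tx", "ty", "tz": the shift along the tool's x, y, z scaled (see below); "roll": the turn about the tool's z scaled (see below); "claw": the opening, from 0 (shut) to 1 (fully open). In form: [{"tx": .., "ty": .., "tz": .., "roll": .., "claw": ..}, ...]. A call has 1 to 8 rows; each row shifts and turns the commanded pose from where the row before left it, along the tool's axes as they then stand; what a row does not reach is not made up. The controller multiplies each number of a shift by 0.03 m and each number of a turn by 0.12 rad. A row lasts 1/10 s, in which the tool goes at most 50 mm and 8.59 degrees, less where a joint would pass 70% of its speed; a pose out of reach is approached as far as the arm can. A call with a number of a shift or a turn outside -1 to 1 is refused whole. A call with a gripper value outside its range is refused whole. The fingers move at their own pace and stop on an object; FORCE is the grip in N (left out, the last holds). Time passes only in rows, so rows that do not move let the fingers close. It gives the time, the measured TCP pose, the force, the opening and the grip force at its end, in the units of the state.
- manip.observe(): the state, without advancing time (a new reading comes with each control period).
- manip.camera(name): name is "scene" or "side" or "wrist"; returns a dict with "color" (400x640x3 uint8, red, green, blue), "vertical_fov" (degrees; the focal length in pixels is half the picture's height over the tangent of half this angle, whatever the lens; pixels are square), "cx", "cy" (the principal point, pixels), "R" (3x3) and "t" (3): a world point X has camera coordinates R X + t. Camera axes: x right, y down, z forward; pixel columns grow to the right and rows downward; lengths in m; the calibration is good to about 2 mm. A picture is of the moment at which its call begins. There is no depth.
- manip.job_done(): hands the job in; it is judged then, once.
Trained networks look in a picture, given as the dict that the camera call returned (one of the last four; its "shot" number tells which), for a name from the list of things; names that differ only in an ending like _2 or _b are one class to them, and where a whole thing is asked for, a point or a joint stands for the part that bears it (a point fixed in the world has none). Each returns a list of dicts, best first, with "conf" (0 to 1); they miss things now and then, are a little off and sometimes report something else, mostly with a low value. They report only what shows in the picture. A call takes as long as a camera call.
- manip.spot_in(picture, name): "rect" ([left, top, width, height] in pixels, round what is visible of it).
- manip.landmark_of(picture, name): "position" ([column, row] in pixels: a listed point, or the origin of a listed thing).
The state is a dict: "time_s": time; "joints": joint angles; "joint_velocities": joint speeds; "joint_efforts": joint torques, N m; "eef_pos": TCP position; "ee_rot": TCP orientation; "ft_force": force on the tool from outside, world axes, zero at the start; "wrist_torque": the same for the moment, N m; "gripper_width": finger opening in m; "finger_force": force on a finger pad.
Only numpy, scipy, OpenCV 4.12 (cv2) and the standard library are available. Lean on these libraries where they do the work, as an engineer would, in place of code of your own. Each camera call takes 0.05 s, during which the arm holds its last target. There are 200 camera calls.

TASK

Take the stack of four closed steel tins apart and stand each tin upright and flat inside the rim of the shallow black plastic tray made for it: each tray has its tin's outline, a little larger all round. Keep the tins upright all the while, and do not shift the bowl of eggs.

Things in the scene. Friction and masses are not known exactly. Their poses are not given: they have to be found in the camera images.
- shaker_mid (a point): Top of the stack at the start: a small round steel shaker with a dotted lid, 28 mm in diameter, 50 mm tall, about 80 g. The point is its centre, half-way up (25 mm above its underside); z is its upright axis. Belongs in small_round_tray.
- square_tin_mid (a point): Third from the counter: a closed square steel tin, 40 x 40 mm, 38 mm tall, about 140 g. The point is its centre, half-way up (19 mm above its underside); x and y run along its sides, z up. It stands on the round tin, whose lid reaches out beyond its sides; grip it in its upper half so that the fingertips stay clear of that lid. Belongs in square_tray.
- round_tin_mid (a point): Second from the counter: a closed round steel tin, 62 mm in diameter, 38 mm tall, about 200 g. The point is its centre, half-way up (19 mm above its underside); z up. It stands on the oblong tin's lid. Belongs in round_tray.
- oblong_tin_mid (a point): Bottom of the stack, standing on the counter: a closed oblong steel tin, 110 mm long (its x) by 66 mm wide (its y), 36 mm tall, about 300 g. The point is its centre, half-way up (18 mm above its underside). Grip it across its 66 mm width. All tins are straight-sided with flat lids and simply stand on one another, roughly centred, each turned anyhow. Belongs in oblong_tray.
- small_round_tray: The smaller round black plastic tray, fixed on the counter. Inside 48 mm in diameter. Origin: centre of its underside, at counter height. Like all four trays: the floor inside is 3 mm above the counter, the rim is 3 mm thick and its top 7 mm above the counter; 10 mm of play all round its tin; fingers that hold a tin must stay above the rim.
- square_tray: Square black plastic tray, fixed on the counter. Inside 60 x 60 mm along its x and y. Origin: centre of its underside. Floor 3 mm, rim top 7 mm above the counter.
- round_tray: The larger round black plastic tray, fixed on the counter. Inside 82 mm in diameter. Origin: centre of its underside. Floor 3 mm, rim top 7 mm above the counter.
- oblong_tray: Oblong black plastic tray, fixed on the counter. Inside 130 mm along its x, 86 mm along its y, so the oblong tin must be turned to match. Origin: centre of its underside. Floor 3 mm, rim top 7 mm above the counter.
- egg_bowl: Bystander: a small loose steel bowl holding three brown eggs, 100 mm across the rim, about 45 mm tall with the eggs, near the far middle of the counter. Origin: centre of its underside. To be left where it is. The other bystanders (spoon, spatula, cup, jar, tongs) are under 60 mm tall where the work is done; the bottles (up to 190 mm), pans and pots along the far edge and sides are out of the way.

How it is judged:
At the end, for the whole second after the job is handed in: Every tin stands upright (within about 1.4 degrees) and at rest on the floor of its own tray, inside the rim: its centre within 11.5 mm (round ones) or 14.5 mm (square and oblong) of the tray's centre, its height within 2 to 3 mm of standing on the tray floor (horizontal distance between shaker_mid and small_round_tray below 0.0115 m and z of shaker_mid in the frame of small_round_tray between 0.025 and 0.03 m and angle between each of shaker_mid, square_tin_mid, round_tin_mid, oblong_tin_mid's own z axis and vertical below 0.025 rad and linear speed of each of shaker, square_tin, round_tin, oblong_tin below 0.02 m/s and horizontal distance between square_tin_mid and square_tray below 0.0145 m and z of square_tin_mid in the frame of square_tray between 0.019 and 0.024 m and horizontal distance between round_tin_mid and round_tray below 0.0115 m and z of round_tin_mid in the frame of round_tray between 0.019 and 0.024 m and horizontal distance between oblong_tin_mid and oblong_tray below 0.0145 m and z of oblong_tin_mid in the frame of oblong_tray between 0.018 and 0.023 m); the robot touches nothing.
It fails at once if the oblong tin is tipped by more than 30 degrees (angle between oblong_tin_mid's own z axis and vertical above 0.52 rad).
It fails at once if the round tin is tipped by more than 30 degrees (angle between round_tin_mid's own z axis and vertical above 0.52 rad).
It fails at once if the square tin is tipped by more than 30 degrees (angle between square_tin_mid's own z axis and vertical above 0.52 rad).
It fails at once if the shaker is tipped by more than 30 degrees (angle between shaker_mid's own z axis and vertical above 0.52 rad).
It fails at once if the bowl of eggs is shifted by more than 25 mm (distance of egg_bowl from where it was at the start of the episode above 0.025 m).
It also fails if it takes over 118 s, if anything falls off the work surface, if the arm or the gripper's body presses on something with over 40 N, if the wrist force passes 120 N, or if a joint passes its speed limit or range.

## Working session

There is one attempt and no reset: what is moved stays moved. The work goes in short steps, Python scripts to look and compute and a shell command to move; the robot and the scene stay as the last step left them, time stands still between calls to the robot, and variables do not carry over. Pictures are saved under pics/ and viewed, at most 14 in all, crops included, and the job is handed in when it is done.

```bash
mkdir -p pics
cat > h.py <<'E'
import numpy as np, cv2
from station import manip
def K(p):
    f=p["color"].shape[0]/2/np.tan(np.radians(p["vertical_fov"])/2); return f,p["cx"],p["cy"]
def ray(p,px):
    f,cx,cy=K(p);R=np.array(p["R"]);t=np.array(p["t"])
    d=R.T@np.array([(px[0]-cx)/f,(px[1]-cy)/f,1]); return -R.T@t,d/np.linalg.norm(d)
def proj(p,X):
    f,cx,cy=K(p);c=np.array(p["R"])@np.array(X)+np.array(p["t"]);return np.array([f*c[0]/c[2]+cx,f*c[1]/c[2]+cy])
def onz(p,px,z):
    o,d=ray(p,px);return o+d*(z-o[2])/d[2]
def tri(rs):
    A=sum(np.eye(3)-np.outer(d,d) for o,d in rs);b=sum((np.eye(3)-np.outer(d,d))@o for o,d in rs)
    X=np.linalg.solve(A,b);return X,[np.linalg.norm((np.eye(3)-np.outer(d,d))@(X-o)) for o,d in rs]
def save(p,n): cv2.imwrite(f"pics/{n}.png",cv2.cvtColor(p["color"],cv2.COLOR_RGB2BGR))
E
python3 - <<'E'
from h import *
np.set_printoptions(precision=4,suppress=True)
s=manip.observe();print(s["time_s"],s["eef_pos"],s["ee_rot"],s["gripper_width"])
P={n:manip.camera(n) for n in("scene","side","wrist")}
for n,p in P.items(): save(p,n+"0"); print(n,p["vertical_fov"],-np.array(p["R"]).T@np.array(p["t"]))
for nm in["shaker_mid","square_tin_mid","round_tin_mid","oblong_tin_mid","small_round_tray","square_tray","round_tray","oblong_tray","egg_bowl"]:
    rs=[]
    for n,p in P.items():
        l=manip.landmark_of(p,nm)
        if l: print(nm,n,[(np.round(q["position"],1),round(q["conf"],2)) for q in l[:2]])
        if l and l[0]["conf"]>.4 and n!="wrist": rs.append(ray(p,l[0]["position"]))
    if len(rs)>1: print("   ",*tri(rs))
print(manip.observe()["time_s"])
E
```

```text
0.0 [ 0.2618 -0.5945  0.2387] [ 0.9786  0.2059 -0.0002 -0.0008] 0.08708858494737101
scene 56.154971590347 [ 0.9008 -0.4451  0.8073]
side 55.12757316554139 [0.3518 0.7591 0.6815]
wrist 58.41317109941013 [ 0.3332 -0.563   0.3841]
shaker_mid scene [(array([287. , 193.9]), 0.77)]
shaker_mid side [(array([355.3, 181.5]), 0.78)]
    [ 0.464  -0.0307  0.1396] [np.float64(0.002958707581436862), np.float64(0.002958707581436887)]
square_tin_mid scene [(array([290.9, 207.9]), 0.79)]
square_tin_mid side [(array([354.8, 196.5]), 0.67)]
    [ 0.4662 -0.03    0.0911] [np.float64(0.0077023730421665985), np.float64(0.007702373042166573)]
round_tin_mid scene [(array([290.1, 218.5]), 0.89)]
round_tin_mid side [(array([355.5, 207. ]), 0.53)]
    [ 0.4638 -0.0355  0.0527] [np.float64(0.008967600809642989), np.float64(0.008967600809643044)]
oblong_tin_mid scene [(array([286.9, 223.3]), 0.62)]
oblong_tin_mid side [(array([353.5, 217.5]), 0.81)]
    [ 0.4589 -0.0343  0.0217] [np.float64(0.0009075628220566933), np.float64(0.0009075628220567731)]
small_round_tray side [(array([261.3, 274.6]), 0.7)]
square_tra
[... 169 characters left out ...]
0898142407125), np.float64(0.00032908981424057846)]
round_tray scene [(array([332.3, 148.9]), 0.85)]
round_tray side [(array([369.8, 331.6]), 0.89)]
    [0.3619 0.2883 0.0041] [np.float64(0.0008165747939210806), np.float64(0.0008165747939210839)]
oblong_tray scene [(array([283.4, 315.4]), 0.78), (array([285.7, 192.8]), 0.4)]
oblong_tray side [(array([317.4, 176. ]), 0.97)]
    [ 0.6139 -0.2233  0.0053] [np.float64(0.0037437888083691716), np.float64(0.0037437888083691113)]
egg_bowl scene [(array([376.2, 265.2]), 0.67)]
egg_bowl side [(array([256.6, 216.7]), 0.84), (array([368.3, 330.6]), 0.26)]
    [0.7128 0.0169 0.0071] [np.float64(0.004508573489915907), np.float64(0.004508573489915969)]
1.5
```

View pics/scene0.png

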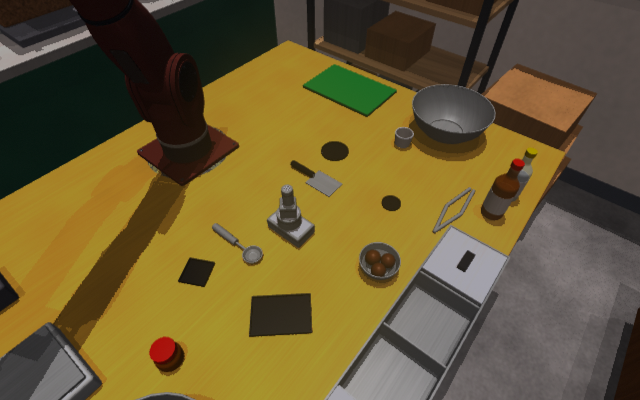

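View pics/side0.png

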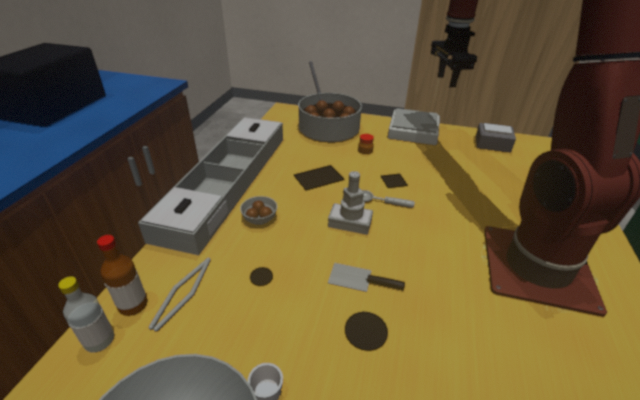

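```bash
cat >> h.py <<'E'
np.set_printoptions(precision=4,suppress=True)
def go(x,y,z,phi=None):
    s=manip.observe();p=np.array(s["eef_pos"])
    from scipy.spatial.transform import Rotation as Ro
    R=Ro.from_quat(s["ee_rot"]).as_matrix();ph=np.degrees(np.arctan2(R[1,0],R[0,0]))
    def u(R): return (R.T@(np.array([x,y,z])-p))/.03
    print("t",s["time_s"],"pos",p,"phi",round(ph,1),"tilt",round(np.degrees(np.arccos(-R[2,2])),2),"grip",s["gripper_width"],"units now",u(R))
    if phi is not None:
        d=(ph-phi+90)%180-90; R2=R@Ro.from_rotvec([0,0,np.radians(d)]).as_matrix()
        print("  roll units",np.radians(d)/.12,"then shift units",u(R2),"j7",s["joints"][6])
E
python3 - <<'E'
from h import *
P={n:manip.camera(n) for n in("scene","side")}
pix={"small":((391,203),(261,275)),"square":((197,270),(393,181)),"round":((332,149),(370,332)),"oblong":((283,315),(317,176))}
for n,ab in pix.items():
    for (c,p),a in zip(P.items(),ab):
        v=p["color"].max(2); m=(v<70).astype(np.uint8)
        k,lab,st,_=cv2.connectedComponentsWithStats(m)
        l=lab[a[1],a[0]]
        if l==0: print(n,c,"miss",v[a[1],a[0]]);continue
        ct=max(cv2.findContours((lab==l).astype(np.uint8),cv2.RETR_EXTERNAL,cv2.CHAIN_APPROX_NONE)[0],key=cv2.contourArea)[:,0]
        W=np.array([onz(p,q,.006)[:2] for q in ct],np.float32)*1000
        (cx,cy),wh,an=cv2.minAreaRect(W)
        print(n,c,st[l],"center",cx,cy,"size",wh,"ang",an)
go(.43,-.11,.26,90)
E
```

```text
small scene [382 196  18  15 222] center 629.35302734375 209.74526977539062 size (47.77643585205078, 53.11376953125) ang 32.62770080566406
small side [251 268  21  17 287] center 625.8259887695312 212.55966186523438 size (45.99979019165039, 49.4617919921875) ang 20.83382797241211
square scene [178 258  37  29 698] center 378.79534912109375 -271.9506530761719 size (67.65047454833984, 67.97559356689453) ang 27.372243881225586
square side [382 175  24  12 215] center 373.99365234375 -270.02972412109375 size (61.57309341430664, 61.904178619384766) ang 26.59510612487793
round scene [321 142  27  19 407] center 373.92529296875 283.1686706542969 size (83.41767883300781, 85.21205139160156) ang 38.854766845703125
round side [ 346  312   41   38 1216] center 369.5975036621094 287.84130859375 size (80.99441528320312, 85.29054260253906) ang 7.065385818481445
oblong scene [ 249  294   63   43 2395] center 610.0475463867188 -223.96856689453125 size (134.40838623046875, 93.0484848022461) ang 41.943511962890625
oblong side [295 166  48  24 644] center 606.8389892578125 -221.0691680908203 size (129.35116577148438, 89.37390899658203) ang 42.43057632446289
t 1.6 pos [ 0.2619 -0.5949  0.2395] phi 23.8 tilt 0.0 grip 0.08688008962736159 units now [ 11.6403 -12.534   -0.6815]
  roll units -9.633598415408471 then shift units [16.162   5.6025 -0.6815] j7 -0.05849107928959315
```

```bash
python3 -m inch '[{"tx":0.83,"ty":-0.95,"tz":-0.1},{"tx":0.83,"ty":-0.95,"tz":-0.1},{"tx":0.83,"ty":-0.95,"tz":-0.1},{"tx":0.83,"ty":-0.95,"tz":-0.1},{"tx":0.83,"ty":-0.95,"tz":-0.1},{"tx":0.83,"ty":-0.95,"tz":-0.1},{"tx":0.83,"ty":-0.95,"tz":-0.1}]'
python3 -m inch '[{"tx":0.83,"ty":-0.95},{"tx":0.83,"ty":-0.95},{"tx":0.83,"ty":-0.95},{"tx":0.83,"ty":-0.95},{"tx":0.83,"ty":-0.95},{"tx":0.83,"ty":-0.95},{"tx":0.83,"ty":-0.95},{}]'
python3 - <<'E'
from h import *
p=manip.camera("wrist");save(p,"w1")
for nm in["shaker_mid","square_tin_mid","round_tin_mid","oblong_tin_mid"]:
    l=manip.landmark_of(p,nm)
    z=dict(s=.137,q=.093,r=.055,o=.018)[{"sh":"s","sq":"q","ro":"r","ob":"o"}[nm[:2]]]
    if l: print(nm,l[0]["conf"],l[0]["position"],onz(p,l[0]["position"],z))
go(.463,-.032,.20)
E
```

```text
t 1.85 pos [ 0.2619 -0.5949  0.2395] phi 23.8 tilt 0.0 grip 0.08678177780464819 units now [ 13.6948 -14.4699   1.3193]$[0]: bad value
$[0]: bad value
```

View pics/w1.png

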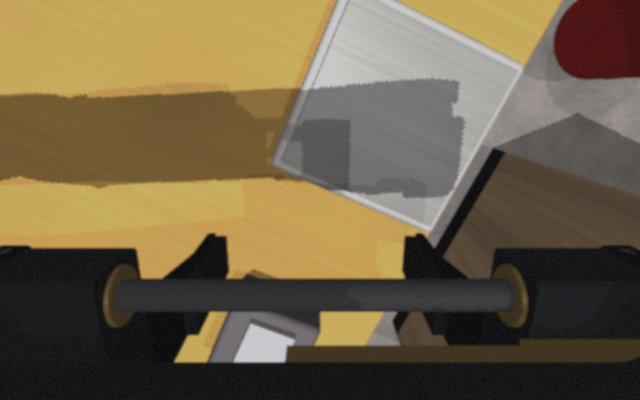

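The picture shows the start place: the fingers lie at rows 240–330, with the metal dish at (400,110). The move was refused because every row needs all its fields, so I send it again.

```bash
python3 -m inch '[{"tx":0.83,"ty":-0.95,"tz":-0.1,"roll":0,"claw":1},{"tx":0.83,"ty":-0.95,"tz":-0.1,"roll":0,"claw":1},{"tx":0.83,"ty":-0.95,"tz":-0.1,"roll":0,"claw":1},{"tx":0.83,"ty":-0.95,"tz":-0.1,"roll":0,"claw":1},{"tx":0.83,"ty":-0.95,"tz":-0.1,"roll":0,"claw":1},{"tx":0.83,"ty":-0.95,"tz":-0.1,"roll":0,"claw":1},{"tx":0.83,"ty":-0.95,"tz":-0.1,"roll":0,"claw":1}]' && python3 -m inch '[{"tx":0.83,"ty":-0.95,"tz":0,"roll":0,"claw":1},{"tx":0.83,"ty":-0.95,"tz":0,"roll":0,"claw":1},{"tx":0.83,"ty":-0.95,"tz":0,"roll":0,"claw":1},{"tx":0.83,"ty":-0.95,"tz":0,"roll":0,"claw":1},{"tx":0.83,"ty":-0.95,"tz":0,"roll":0,"claw":1},{"tx":0.83,"ty":-0.95,"tz":0,"roll":0,"claw":1},{"tx":0.83,"ty":-0.95,"tz":0,"roll":0,"claw":1},{"tx":0,"ty":0,"tz":0,"roll":0,"claw":1}]'
cat >> h.py <<'E'
def look(n,names):
    p=manip.camera("wrist");save(p,n)
    for nm in names:
        l=manip.landmark_of(p,nm)
        z={"shaker_mid":.137,"square_tin_mid":.093,"round_tin_mid":.055,"oblong_tin_mid":.018}.get(nm,0)
        if l: print(nm,round(l[0]["conf"],2),np.array(l[0]["position"]),onz(p,l[0]["position"],z))
    return p
TINS=["shaker_mid","square_tin_mid","round_tin_mid","oblong_tin_mid"]
E
python3 - <<'E'
from h import *
look("w2",TINS)
go(.463,-.032,.20)
E
```

```text
time_s: 2.55
eef_pos: [0.3413, -0.3406, 0.2609]
ee_rot: [0.979, 0.206, 0.0, 0.0]
ft_force: [0.3, 0.0, -0.0]
gripper_width: 0.087
finger_force: 0.0
time_s: 3.35
eef_pos: [0.4214, -0.0843, 0.2611]
ee_rot: [0.978, 0.209, 0.001, -0.0]
ft_force: [0.0, -0.4, -0.4]
gripper_width: 0.0867
finger_force: 0.0
shaker_mid 0.61 [277.1 108.5] [ 0.4695 -0.0321  0.137 ]
square_tin_mid 0.77 [283.8 111.8] [ 0.4656 -0.0351  0.093 ]
round_tin_mid 0.42 [437.3 254.8] [ 0.3913 -0.2418  0.055 ]
t 3.6 pos [ 0.4199 -0.0904  0.2605] phi 23.7 tilt 0.01 grip 0.08702643167292146 units now [ 2.0977 -1.2055  2.0176]
```

View pics/w2.png

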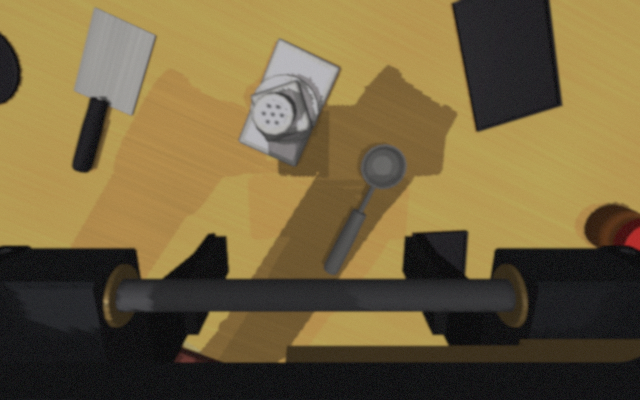

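Run:
```python
from h import *
im=cv2.imread("pics/w2.png")[25:185,210:370]
cv2.imwrite("pics/w2c.png",cv2.resize(im,None,fx=3.7,fy=3.7,interpolation=cv2.INTER_CUBIC))
p=manip.camera("wrist")
print(onz(p,(274,113.5),.162))
c=[onz(p,q,.036)[:2] for q in((281,39),(341,67),(297,166),(239,142))]
print(np.mean(c,0),[(np.linalg.norm(b-a),np.degrees(np.arctan2(*(b-a)[::-1]))) for a,b in zip(c,c[1:]+c[:1])])
p=manip.camera("wrist")
```

```text
[ 0.4666 -0.0399  0.162 ]
[ 0.467 -0.041] [(np.float64(0.06303431700774179), np.float64(-89.93673612097425)), (np.float64(0.10771653759166644), np.float64(179.3402775839734)), (np.float64(0.06462405277930983), np.float64(90.6451926274677)), (np.float64(0.10840433611408413), np.float64(-1.4937814338388862))]
```

View pics/w2c.png

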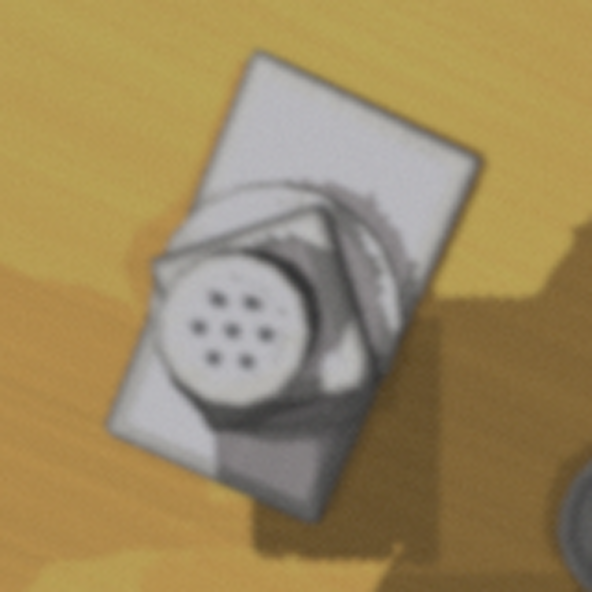

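Run:
```python
from h import *
p=look("w3",TINS)
g=cv2.cvtColor(p["color"],cv2.COLOR_RGB2GRAY)
a=cv2.imread("pics/w2.png",0)[95:132,255:295]
r=cv2.matchTemplate(g,a,cv2.TM_CCOEFF_NORMED);_,v,_,l=cv2.minMaxLoc(r)
q=(274-255+l[0],113.5-95+l[1]);print(v,q,onz(p,q,.162))
d=np.array(l)-[255,95];print(d)
go(.466,-.033,.147)
```

```text
shaker_mid 0.82 [269.  104.8] [ 0.4684 -0.0321  0.137 ]
0.9465943574905396 (265, 107.5) [ 0.4678 -0.0328  0.162 ]
[-9 -6]
t 3.95 pos [ 0.4201 -0.0895  0.2605] phi 23.7 tilt 0.01 grip 0.08718111013237531 units now [ 2.1579 -1.1077  3.7849]
```

```bash
python3 -m inch '[{"tx":0.73,"ty":-0.36,"tz":0.4,"roll":0,"claw":1},{"tx":0.73,"ty":-0.36,"tz":0.4,"roll":0,"claw":1},{"tx":0.73,"ty":-0.36,"tz":0.3,"roll":0,"claw":1},{"tx":0,"ty":0,"tz":0.7,"roll":0,"claw":1},{"tx":0,"ty":0,"tz":0.7,"roll":0,"claw":1},{"tx":0,"ty":0,"tz":0.7,"roll":0,"claw":0.6},{"tx":0,"ty":0,"tz":0.58,"roll":0,"claw":0.5},{"tx":0,"ty":0,"tz":0,"roll":0,"claw":0.4}]' 15
python3 - <<'E'
from h import *
p=manip.camera("wrist")
go(.467,-.0325,.147)
E
```

```text
time_s: 4.75
eef_pos: [0.4658, -0.0331, 0.1451]
ee_rot: [0.979, 0.206, -0.002, -0.001]
ft_force: [0.2, 0.2, -0.1]
gripper_width: 0.0707
finger_force: 0.0
t 4.8 pos [ 0.4666 -0.0331  0.1466] phi 23.8 tilt 0.12 grip 0.06641320633984096 units now [ 0.0197 -0.0128 -0.0148]
```

```bash
python3 -m inch '[{"tx":0,"ty":0,"tz":0,"roll":0,"claw":0.3},{"tx":0,"ty":0,"tz":0,"roll":0,"claw":0.2},{"tx":0,"ty":0,"tz":0,"roll":0,"claw":0.1},{"tx":0,"ty":0,"tz":0,"roll":0,"claw":0.1},{"tx":0,"ty":0,"tz":0,"roll":0,"claw":0.1},{"tx":0,"ty":0,"tz":0,"roll":0,"claw":0.1}]' 20; python3 -m inch '[{"tx":0,"ty":0,"tz":0,"roll":0,"claw":0.1},{"tx":0,"ty":0,"tz":-0.3,"roll":0,"claw":0.1},{"tx":0,"ty":0,"tz":-0.6,"roll":0,"claw":0.1},{"tx":0,"ty":0,"tz":-0.8,"roll":0,"claw":0.1}]' 20
python3 - <<'E'
from h import *
go(.627,.211,.12)
E
```

```text
time_s: 5.4
eef_pos: [0.4674, -0.0331, 0.1475]
ee_rot: [0.979, 0.206, 0.0, 0.0]
ft_force: [0.4, 0.3, 2.1]
gripper_width: 0.0274
finger_force: 20.0
time_s: 5.8
eef_pos: [0.4665, -0.033, 0.1983]
ee_rot: [0.979, 0.206, -0.001, -0.001]
ft_force: [-0.3, -0.1, -1.6]
gripper_width: 0.0277
finger_force: 20.0
t 5.8 pos [ 0.4665 -0.033   0.1983] phi 23.8 tilt 0.13 grip 0.027652187085753135 units now [ 8.1804 -5.2837  2.6036]
```

```bash
python3 -m inch '[{"tx":0.5,"ty":-0.5,"tz":0,"roll":0,"claw":0.1},{"tx":0.85,"ty":-0.8,"tz":0,"roll":0,"claw":0.1},{"tx":0.85,"ty":-0.8,"tz":0,"roll":0,"claw":0.1},{"tx":0.85,"ty":-0.8,"tz":0,"roll":0,"claw":0.1},{"tx":0.85,"ty":-0.8,"tz":0,"roll":0,"claw":0.1},{"tx":0.85,"ty":-0.8,"tz":0,"roll":0,"claw":0.1},{"tx":0.6,"ty":-0.5,"tz":0,"roll":0,"claw":0.1},{"tx":0.3,"ty":-0.2,"tz":0,"roll":0,"claw":0.1}]'; python3 -m inch '[{"tx":0,"ty":0,"tz":0,"roll":0,"claw":0.1},{"tx":0,"ty":0,"tz":0,"roll":0,"claw":0.1},{"tx":0,"ty":0,"tz":0,"roll":0,"claw":0.1}]' >/dev/null
cat >> h.py <<'E'
def tray(p,guess,th=60,z=.006):
    a=np.round(proj(p,[*guess,z])).astype(int); v=p["color"].max(2); print("px",a,"val",v[a[1],a[0]])
    k,lab,st,_=cv2.connectedComponentsWithStats((v<th).astype(np.uint8)); l=lab[a[1],a[0]]
    if l==0: return
    ct=max(cv2.findContours((lab==l).astype(np.uint8),cv2.RETR_EXTERNAL,cv2.CHAIN_APPROX_NONE)[0],key=cv2.contourArea)[:,0]
    W=np.array([onz(p,q,z)[:2] for q in ct],np.float32)*1000
    print(st[l],"rect",cv2.minAreaRect(W),"circle",cv2.minEnclosingCircle(W))
E
python3 - <<'E'
from h import *
p=look("w4",["small_round_tray"])
tray(p,(.627,.211))
go(.627,.211,.12)
E
```

```text
time_s: 6.6
eef_pos: [0.5596, 0.1805, 0.1983]
ee_rot: [0.978, 0.207, -0.0, -0.001]
ft_force: [0.1, -0.5, -0.5]
gripper_width: 0.0273
finger_force: 20.0
small_round_tray 0.69 [312.2  95.5] [0.6253 0.208  0.    ]
px [310  92] val 83
t 7.0 pos [0.5595 0.1766 0.1984] phi 23.7 tilt 0.05 grip 0.027585150083137933 units now [ 2.5215 -0.1488  2.6115]
```

View pics/w4.png

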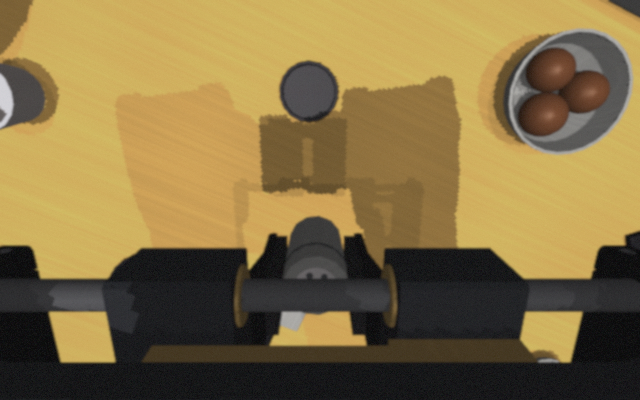

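The tray shows at (309,91), almost exactly where I predicted it at (310,92). Moving over it and lowering.

```bash
python3 -m inch '[{"tx":0.8,"ty":-0.05,"tz":0,"roll":0,"claw":0.1},{"tx":0.9,"ty":-0.06,"tz":0.3,"roll":0,"claw":0.1},{"tx":0.6,"ty":-0.04,"tz":0.7,"roll":0,"claw":0.1},{"tx":0.2,"ty":0,"tz":0.9,"roll":0,"claw":0.1},{"tx":0,"ty":0,"tz":0.9,"roll":0,"claw":0.1},{"tx":0,"ty":0,"tz":0.9,"roll":0,"claw":0.1},{"tx":0,"ty":0,"tz":0.6,"roll":0,"claw":0.1},{"tx":0,"ty":0,"tz":0.3,"roll":0,"claw":0.1}]'; python3 -m inch '[{"tx":0,"ty":0,"tz":0,"roll":0,"claw":0.1},{"tx":0,"ty":0,"tz":0,"roll":0,"claw":0.1}]'
python3 - <<'E'
from h import *
go(.627,.211,.0395)
E
```

```text
time_s: 7.8
eef_pos: [0.6257, 0.2113, 0.0585]
ee_rot: [0.979, 0.206, -0.001, 0.0]
ft_force: [-0.7, -0.5, -0.1]
gripper_width: 0.0275
finger_force: 20.0
time_s: 8.0
eef_pos: [0.627, 0.2125, 0.0614]
ee_rot: [0.979, 0.206, 0.001, -0.0]
ft_force: [0.3, -0.0, -1.6]
gripper_width: 0.0275
finger_force: 20.0
t 8.0 pos [0.627  0.2125 0.0614] phi 23.8 tilt 0.09 grip 0.02746947137114079 units now [-0.0207  0.0469  0.7293]
```

```bash
python3 -m inch '[{"tx":0,"ty":0,"tz":0.4,"roll":0,"claw":0.1},{"tx":0,"ty":0,"tz":0.25,"roll":0,"claw":0.1},{"tx":0,"ty":0,"tz":0.05,"roll":0,"claw":0.1},{"tx":0,"ty":0,"tz":0,"roll":0,"claw":0.1}]'; python3 -m inch '[{"tx":0,"ty":0,"tz":0.04,"roll":0,"claw":0.1},{"tx":0,"ty":0,"tz":0,"roll":0,"claw":0.1},{"tx":0,"ty":0,"tz":0,"roll":0,"claw":0.4},{"tx":0,"ty":0,"tz":0,"roll":0,"claw":0.6},{"tx":0,"ty":0,"tz":0,"roll":0,"claw":0.7},{"tx":0,"ty":0,"tz":-0.3,"roll":0,"claw":0.7},{"tx":0,"ty":0,"tz":-0.8,"roll":0,"claw":0.7},{"tx":0,"ty":0,"tz":-1,"roll":0,"claw":0.8}]' ; python3 -m inch '[{"tx":0,"ty":0,"tz":-1,"roll":0,"claw":1},{"tx":0,"ty":0,"tz":-1,"roll":0,"claw":1},{"tx":-0.5,"ty":0,"tz":-0.7,"roll":0,"claw":1},{"tx":-0.9,"ty":0,"tz":-0.3,"roll":0,"claw":1},{"tx":-0.9,"ty":0.2,"tz":-0.2,"roll":0,"claw":1},{"tx":-0.9,"ty":0.5,"tz":0,"roll":0,"claw":1}]';python3 - <<'E'
from h import *
go(.42,-.085,.22,42)
E
```

```text
time_s: 8.4
eef_pos: [0.6262, 0.2123, 0.039]
ee_rot: [0.979, 0.206, -0.0, 0.0]
ft_force: [0.3, 0.0, 0.1]
gripper_width: 0.0274
finger_force: 20.0
time_s: 9.2
eef_pos: [0.6256, 0.212, 0.1011]
ee_rot: [0.979, 0.206, -0.001, -0.0]
ft_force: [-0.0, -0.3, -0.7]
gripper_width: 0.0626
finger_force: 0.0
time_s: 9.8
eef_pos: [0.546, 0.1558, 0.1987]
ee_rot: [0.978, 0.207, 0.001, -0.0]
ft_force: [-0.3, -0.3, -0.1]
gripper_width: 0.0867
finger_force: 0.0
t 9.8 pos [0.546  0.1558 0.1987] phi 23.9 tilt 0.13 grip 0.08666260952568042 units now [-7.0917  5.6338 -0.7276]
  roll units -2.630009298905531 then shift units [-8.4901  3.1544 -0.7276] j7 -1.6481269551944073
```

```bash
python3 -m inch '[{"tx":-0.8,"ty":0.63,"tz":-0.1,"roll":0,"claw":1},{"tx":-0.9,"ty":0.7,"tz":-0.1,"roll":0,"claw":1},{"tx":-0.9,"ty":0.7,"tz":-0.1,"roll":0,"claw":1},{"tx":-0.9,"ty":0.7,"tz":-0.1,"roll":0,"claw":1},{"tx":-0.9,"ty":0.7,"tz":-0.1,"roll":0,"claw":1},{"tx":-0.9,"ty":0.7,"tz":-0.1,"roll":0,"claw":1},{"tx":-0.9,"ty":0.7,"tz":-0.1,"roll":0,"claw":1},{"tx":-0.9,"ty":0.8,"tz":0,"roll":0,"claw":1}]'; python3 -m inch '[{"tx":0,"ty":0,"tz":0,"roll":-0.9,"claw":1},{"tx":0,"ty":0,"tz":0,"roll":-0.9,"claw":1},{"tx":0,"ty":0,"tz":0,"roll":-0.8,"claw":1},{"tx":0,"ty":0,"tz":0,"roll":0,"claw":1},{"tx":0,"ty":0,"tz":0,"roll":0,"claw":1},{"tx":0,"ty":0,"tz":0,"roll":0,"claw":1}]';python3 - <<'E'
from h import *
p=look("w5",TINS[1:])
im=p["color"][30:190,200:400,::-1]
cv2.imwrite("pics/w5c.png",cv2.resize(im,None,fx=3.7,fy=3.7,interpolation=cv2.INTER_CUBIC))
go(.466,-.033,.104,42)
s=manip.camera("scene");print(manip.landmark_of(s,"shaker_mid")[:1])
l=manip.landmark_of(s,"shaker_mid");print(l and onz(s,l[0]["position"],.028))
E
```

```text
time_s: 10.6
eef_pos: [0.4196, -0.0867, 0.2192]
ee_rot: [0.978, 0.206, 0.001, 0.001]
ft_force: [0.7, -0.1, -0.2]
gripper_width: 0.0869
finger_force: 0.0
time_s: 11.2
eef_pos: [0.4201, -0.0858, 0.2182]
ee_rot: [0.935, 0.355, 0.0, 0.0]
ft_force: [-0.3, -0.0, 0.5]
gripper_width: 0.087
finger_force: 0.0
square_tin_mid 0.59 [305.2 101.8] [ 0.4675 -0.0341  0.093 ]
t 11.4 pos [ 0.4201 -0.0859  0.218 ] phi 41.6 tilt 0.0 grip 0.08694717563818728 units now [ 2.3161 -0.3028  3.7995]
  roll units -0.05780489790519031 then shift units [ 2.3181 -0.2867  3.7995] j7 -0.6967350908520696
[{'position': [391.6, 191.5], 'conf': 0.54}]
[0.6169 0.2293 0.028 ]
```

View pics/w5c.png

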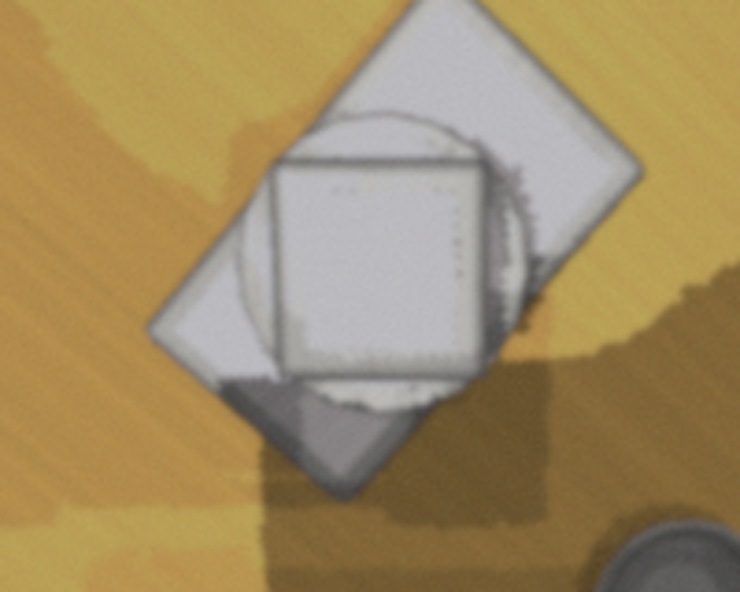

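```bash
python3 - <<'E'
from h import *
s=manip.camera("scene");c=proj(s,[.627,.211,.028]).astype(int)
print(c,c-[30,25],proj(s,[.627,.211,.053]),proj(s,[.627,.211,.003]))
cv2.imwrite("pics/s6.png",cv2.resize(s["color"][c[1]-25:c[1]+25,c[0]-30:c[0]+30,::-1],None,fx=8,fy=8,interpolation=cv2.INTER_CUBIC))
p=manip.camera("wrist");print(onz(p,(303.2,102.4),.112))
go(.467,-.0335,.104,42)
E
python3 -m inch '[{"tx":0.7,"ty":-0.1,"tz":0,"roll":0,"claw":1},{"tx":0.9,"ty":-0.12,"tz":0.3,"roll":0,"claw":1},{"tx":0.6,"ty":-0.07,"tz":0.6,"roll":0,"claw":1},{"tx":0.1,"ty":0,"tz":0.8,"roll":0,"claw":1},{"tx":0,"ty":0,"tz":0.6,"roll":0,"claw":1},{"tx":0,"ty":0,"tz":0.4,"roll":0,"claw":1},{"tx":0,"ty":0,"tz":0,"roll":0,"claw":0.8},{"tx":0,"ty":0,"tz":0,"roll":0,"claw":0.8}]'
```

```text
[391 197] [361 172] [392.5428 190.9566] [389.925 202.875]
[ 0.4669 -0.0333  0.112 ]
t 11.65 pos [ 0.4201 -0.086   0.2179] phi 41.6 tilt 0.0 grip 0.0871654994086387 units now [ 2.3314 -0.268   3.7978]
  roll units -0.053606821363939454 then shift units [ 2.3331 -0.253   3.7978] j7 -0.6961665643642106
time_s: 12.45
eef_pos: [0.4661, -0.0337, 0.1375]
ee_rot: [0.935, 0.355, 0.0, 0.0]
ft_force: [0.2, -1.1, 0.2]
gripper_width: 0.0776
finger_force: 0.0
```

View pics/s6.png

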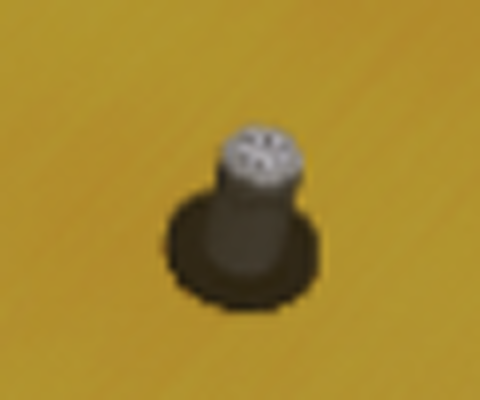

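The shaker stands upright in the middle of its tray: its top is at (393.5,191), and I predicted (392.5,191). On to the square tin.

```bash
python3 -m inch '[{"tx":0.02,"ty":0,"tz":0.6,"roll":-0.05,"claw":0.75},{"tx":0,"ty":0,"tz":0.5,"roll":0,"claw":0.7},{"tx":0,"ty":0,"tz":0,"roll":0,"claw":0.6},{"tx":0,"ty":0,"tz":0,"roll":0,"claw":0.5},{"tx":0,"ty":0,"tz":0,"roll":0,"claw":0.4},{"tx":0,"ty":0,"tz":0,"roll":0,"claw":0.3},{"tx":0,"ty":0,"tz":0,"roll":0,"claw":0.3},{"tx":0,"ty":0,"tz":0,"roll":0,"claw":0.3}]' 20; python3 -m inch '[{"tx":0,"ty":0,"tz":0,"roll":0,"claw":0.3},{"tx":0,"ty":0,"tz":0,"roll":0,"claw":0.3},{"tx":0,"ty":0,"tz":-0.3,"roll":0,"claw":0.3},{"tx":0,"ty":0,"tz":-0.6,"roll":0,"claw":0.3},{"tx":0,"ty":0,"tz":-0.8,"roll":0,"claw":0.3},{"tx":0,"ty":0,"tz":-0.7,"roll":0,"claw":0.3}]' 20
python3 - <<'E'
from h import *
go(.376,-.271,.20,27)
E
```

```text
time_s: 13.25
eef_pos: [0.467, -0.0333, 0.1051]
ee_rot: [0.934, 0.358, 0.001, 0.0]
ft_force: [-1.7, 0.3, 7.5]
gripper_width: 0.0396
finger_force: 20.0
time_s: 13.85
eef_pos: [0.4662, -0.0331, 0.1775]
ee_rot: [0.934, 0.358, 0.0, -0.0]
ft_force: [0.5, 0.0, -0.8]
gripper_width: 0.0399
finger_force: 20.0
t 13.85 pos [ 0.4662 -0.0331  0.1775] phi 42.0 tilt 0.02 grip 0.03987875818295698 units now [-7.5414  3.8804 -0.751 ]
  roll units 2.181335989862184 then shift units [-6.2803  5.6998 -0.751 ] j7 -0.87566363011727
```

```bash
python3 -m inch '[{"tx":0,"ty":0,"tz":-0.3,"roll":0.7,"claw":0.3},{"tx":0,"ty":0,"tz":-0.3,"roll":0.8,"claw":0.3},{"tx":0,"ty":0,"tz":-0.1,"roll":0.68,"claw":0.3},{"tx":-0.6,"ty":0.4,"tz":0,"roll":0,"claw":0.3},{"tx":-0.9,"ty":0.6,"tz":0,"roll":0,"claw":0.3},{"tx":-0.9,"ty":0.6,"tz":0,"roll":0,"claw":0.3},{"tx":-0.9,"ty":0.6,"tz":0,"roll":0,"claw":0.3},{"tx":-0.9,"ty":0.6,"tz":0,"roll":0,"claw":0.3}]' >/dev/null; python3 -m inch '[{"tx":-0.9,"ty":0.6,"tz":0,"roll":0,"claw":0.3},{"tx":-0.9,"ty":0.6,"tz":0,"roll":0,"claw":0.3},{"tx":-0.9,"ty":0.6,"tz":0,"roll":0,"claw":0.3},{"tx":-0.9,"ty":0.6,"tz":0,"roll":0,"claw":0.3},{"tx":-0.7,"ty":0.5,"tz":0,"roll":0,"claw":0.3},{"tx":0,"ty":0,"tz":0,"roll":0,"claw":0.3},{"tx":0,"ty":0,"tz":0,"roll":0,"claw":0.3},{"tx":0,"ty":0,"tz":0,"roll":0,"claw":0.3}]'
cat >> h.py <<'E'
def tray(p,guess,th=50,z=.006):
    a=np.round(proj(p,[*guess,z])).astype(int); S=p["color"].astype(int); v=S.max(2)-S.min(2); print("px",a,"val",S[a[1],a[0]])
    m=((v<35)&(S.max(2)<110)).astype(np.uint8)
    k,lab,st,_=cv2.connectedComponentsWithStats(m); l=lab[a[1],a[0]]
    if l==0: return
    ct=max(cv2.findContours((lab==l).astype(np.uint8),cv2.RETR_EXTERNAL,cv2.CHAIN_APPROX_NONE)[0],key=cv2.contourArea)[:,0]
    W=np.array([onz(p,q,z)[:2] for q in ct],np.float32)*1000
    print(st[l],"rect",cv2.minAreaRect(W),"circle",cv2.minEnclosingCircle(W))
E
python3 - <<'E'
from h import *
p=look("w7",["square_tray"])
tray(p,(.376,-.271))
go(.376,-.271,.036,27)
E
```

```text
time_s: 15.45
eef_pos: [0.3173, -0.3005, 0.1972]
ee_rot: [0.972, 0.234, 0.0, -0.0]
ft_force: [0.6, 0.5, -1.2]
gripper_width: 0.0402
finger_force: 20.0
square_tray 0.61 [318.2 104.3] [ 0.3767 -0.2732  0.    ]
px [316 104] val [81 82 84]
[ 280   68   72   74 5207] rect ((374.958251953125, -271.5550231933594), (64.63758850097656, 65.12911224365234), 27.02958869934082) circle ((375.0659484863281, -271.76165771484375), 44.778907775878906)
t 15.55 pos [ 0.3173 -0.3005  0.1971] phi 27.1 tilt 0.01 grip 0.039757755197699175 units now [2.1886 0.0156 5.3712]
  roll units 0.01380149980482081 then shift units [2.1887 0.0119 5.3712] j7 -0.4283159806322649
```

View pics/w7.png

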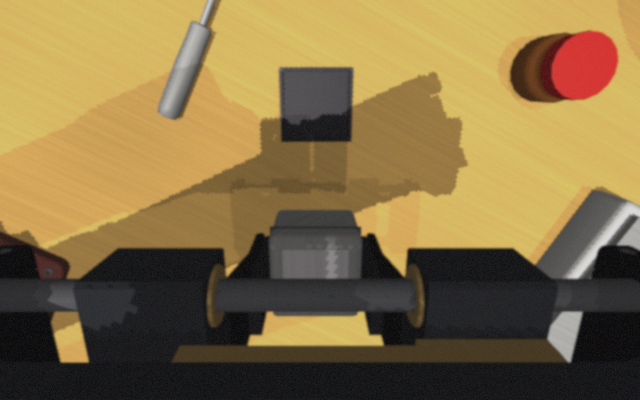

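The tray is at (316,104), level with the picture axes and matched to the tin.

```bash
python3 -m inch '[{"tx":0.7,"ty":0,"tz":0,"roll":0,"claw":0.3},{"tx":0.8,"ty":0.02,"tz":0.3,"roll":0,"claw":0.3},{"tx":0.55,"ty":0.02,"tz":0.7,"roll":0,"claw":0.3},{"tx":0.1,"ty":0,"tz":0.9,"roll":0,"claw":0.3},{"tx":0,"ty":0,"tz":0.9,"roll":0,"claw":0.3},{"tx":0,"ty":0,"tz":0.9,"roll":0,"claw":0.3},{"tx":0,"ty":0,"tz":0.6,"roll":0,"claw":0.3},{"tx":0,"ty":0,"tz":0.4,"roll":0,"claw":0.3}]' >/dev/null; python3 -m inch '[{"tx":0,"ty":0,"tz":0.4,"roll":0,"claw":0.3},{"tx":0,"ty":0,"tz":0.2,"roll":0,"claw":0.3},{"tx":0,"ty":0,"tz":0,"roll":0,"claw":0.3},{"tx":0,"ty":0,"tz":0,"roll":0,"claw":0.3}]'
python3 - <<'E'
from h import *
go(.375,-.2715,.035,27)
E
```

```text
time_s: 16.75
eef_pos: [0.3751, -0.2733, 0.0385]
ee_rot: [0.972, 0.233, 0.0, 0.0]
ft_force: [0.6, -0.2, -1.1]
gripper_width: 0.04
finger_force: 20.0
t 16.75 pos [ 0.3751 -0.2733  0.0385] phi 27.0 tilt 0.04 grip 0.04001625296375265 units now [ 0.024  -0.056   0.1162]
  roll units -0.000785844525282653 then shift units [ 0.024  -0.056   0.1162] j7 -0.6193521477256063
```

```bash
python3 -m inch '[{"tx":0.02,"ty":-0.05,"tz":0.11,"roll":0,"claw":0.3},{"tx":0,"ty":0,"tz":0.02,"roll":0,"claw":0.3},{"tx":0,"ty":0,"tz":0,"roll":0,"claw":0.3},{"tx":0,"ty":0,"tz":0,"roll":0,"claw":0.5},{"tx":0,"ty":0,"tz":0,"roll":0,"claw":0.6},{"tx":0,"ty":0,"tz":0,"roll":0,"claw":0.75},{"tx":0,"ty":0,"tz":-0.3,"roll":0,"claw":0.8},{"tx":0,"ty":0,"tz":-0.8,"roll":0,"claw":0.8}]'; python3 -m inch '[{"tx":0,"ty":0,"tz":-1,"roll":0,"claw":1},{"tx":0,"ty":0,"tz":-1,"roll":0,"claw":1},{"tx":0,"ty":0,"tz":-0.9,"roll":0,"claw":1},{"tx":0,"ty":0,"tz":-0.8,"roll":0,"claw":1}]'
python3 - <<'E'
from h import *
s=manip.camera("scene");print([proj(s,[.375,-.2715,z]) for z in(.003,.041)])
cv2.imwrite("pics/s8.png",cv2.resize(s["color"][240:300,160:240,::-1],None,fx=6,fy=6,interpolation=cv2.INTER_CUBIC))
go(.42,-.085,.18,45)
E
```

```text
time_s: 17.55
eef_pos: [0.3734, -0.2707, 0.0664]
ee_rot: [0.972, 0.233, -0.001, -0.001]
ft_force: [0.2, -1.6, -0.3]
gripper_width: 0.0659
finger_force: 0.0
time_s: 17.95
eef_pos: [0.3747, -0.2716, 0.1804]
ee_rot: [0.972, 0.233, 0.0, 0.001]
ft_force: [0.2, -0.5, 0.1]
gripper_width: 0.0855
finger_force: 0.0
[array([195.9156, 271.2257]), array([191.8746, 263.0127])]
t 18.0 pos [ 0.3763 -0.2725  0.184 ] phi 27.0 tilt 0.37 grip 0.0857742392335179 units now [ 4.1344 -4.9089  0.1187]
  roll units -2.617718793105604 then shift units [ 5.4488 -3.3912  0.1187] j7 -0.5689400762266298
```

View pics/s8.png

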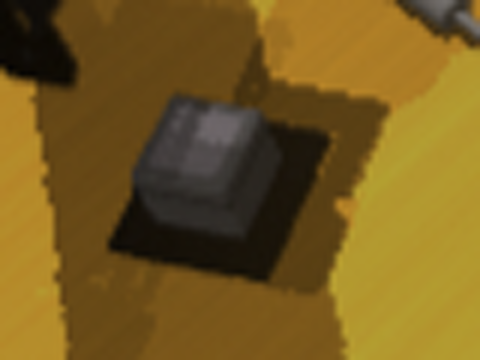

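Square tin sits flat within its tray rim, with its top at about (193,264). Next is the round tin.

```bash
python3 -m inch '[{"tx":0.6,"ty":-0.7,"tz":0,"roll":0,"claw":1},{"tx":0.75,"ty":-0.9,"tz":0,"roll":0,"claw":1},{"tx":0.75,"ty":-0.9,"tz":0,"roll":0,"claw":1},{"tx":0.75,"ty":-0.9,"tz":0,"roll":0,"claw":1},{"tx":0.75,"ty":-0.9,"tz":0,"roll":0,"claw":1},{"tx":0.5,"ty":-0.55,"tz":0,"roll":0,"claw":1},{"tx":0,"ty":0,"tz":0,"roll":0,"claw":1},{"tx":0,"ty":0,"tz":0,"roll":0,"claw":1}]'; python3 -m inch '[{"tx":0,"ty":0,"tz":0,"roll":0,"claw":1},{"tx":0,"ty":0,"tz":0,"roll":0,"claw":1}]' >/dev/null
python3 - <<'E'
from h import *
p=look("w9",TINS[2:])
im=p["color"][0:240,190:450,::-1]
cv2.imwrite("pics/w9c.png",cv2.resize(im,None,fx=2.5,fy=2.5,interpolation=cv2.INTER_CUBIC))
print(proj(p,[.466,-.033,.074]),*[proj(p,[.466+.031*a,-.033+.031*b,.074]) for a,b in((1,0),(-1,0),(0,1),(0,-1))])
go(.466,-.034,.066)
E
```

```text
time_s: 18.8
eef_pos: [0.4181, -0.0861, 0.1784]
ee_rot: [0.972, 0.234, 0.0, 0.0]
ft_force: [-0.5, -0.3, 0.0]
gripper_width: 0.0872
finger_force: 0.0
round_tin_mid 0.77 [280.7 108.2] [ 0.4647 -0.035   0.055 ]
[276.3151 106.4797] [296.3921  63.0156] [257.4959 147.2206] [234.134   84.8294] [317.1316 127.4296]
t 19.15 pos [ 0.418  -0.0866  0.178 ] phi 26.9 tilt 0.01 grip 0.08686653168699462 units now [ 2.222  -0.8382  3.7343]
```

View pics/w9c.png

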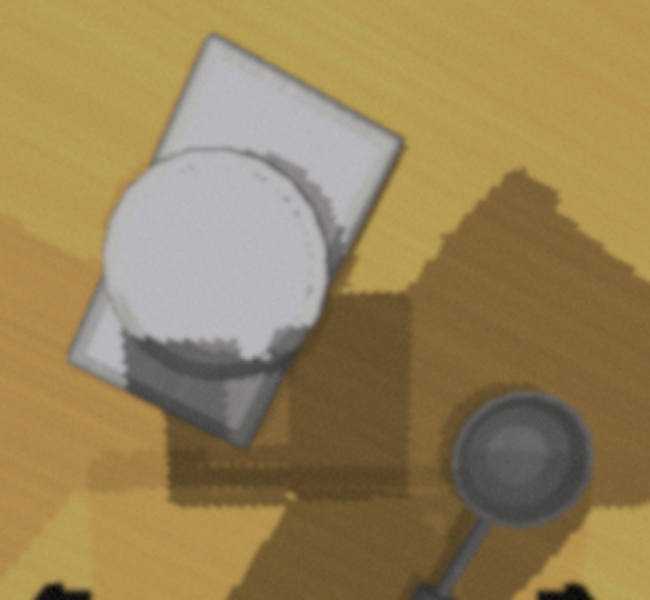

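The round lid's centre is at about (277,103), with 12 mm of clearance per finger. I go down and grip.

```bash
python3 -m inch '[{"tx":0.7,"ty":-0.27,"tz":0,"roll":0,"claw":1},{"tx":0.9,"ty":-0.35,"tz":0.2,"roll":0,"claw":1},{"tx":0.57,"ty":-0.2,"tz":0.5,"roll":0,"claw":1},{"tx":0.1,"ty":-0.05,"tz":0.8,"roll":0,"claw":1},{"tx":0,"ty":0,"tz":0.8,"roll":0,"claw":1},{"tx":0,"ty":0,"tz":0.5,"roll":0,"claw":1},{"tx":0,"ty":0,"tz":0,"roll":0,"claw":1},{"tx":0,"ty":0,"tz":0,"roll":0,"claw":1}]'; python3 -m inch '[{"tx":0,"ty":0,"tz":0.6,"roll":0,"claw":1},{"tx":0,"ty":0,"tz":0.35,"roll":0,"claw":1},{"tx":0,"ty":0,"tz":0,"roll":0,"claw":0.9},{"tx":0,"ty":0,"tz":0,"roll":0,"claw":0.8},{"tx":0,"ty":0,"tz":0,"roll":0,"claw":0.7},{"tx":0,"ty":0,"tz":0,"roll":0,"claw":0.6},{"tx":0,"ty":0,"tz":0,"roll":0,"claw":0.55},{"tx":0,"ty":0,"tz":0,"roll":0,"claw":0.55}]' 25;python3 -m inch '[{"tx":0,"ty":0,"tz":0,"roll":0,"claw":0.55}]'
```

```text
time_s: 19.95
eef_pos: [0.4671, -0.0321, 0.0944]
ee_rot: [0.972, 0.233, -0.0, -0.0]
ft_force: [0.3, 0.1, -0.0]
gripper_width: 0.0868
finger_force: 0.0
time_s: 20.75
eef_pos: [0.4674, -0.0319, 0.0662]
ee_rot: [0.972, 0.233, 0.0, 0.0]
ft_force: [-1.4, 0.5, 7.2]
gripper_width: 0.0616
finger_force: 25.0
time_s: 20.85
eef_pos: [0.4674, -0.0319, 0.0661]
ee_rot: [0.972, 0.233, 0.0, 0.0]
ft_force: [-1.5, -0.8, 5.8]
gripper_width: 0.0616
finger_force: 25.0
```

```bash
python3 -m inch '[{"tx":0,"ty":0,"tz":-0.3,"roll":0,"claw":0.55},{"tx":0,"ty":0,"tz":-0.6,"roll":0,"claw":0.55},{"tx":0,"ty":0,"tz":-0.8,"roll":-0.4,"claw":0.55},{"tx":0,"ty":0,"tz":-0.8,"roll":-0.9,"claw":0.55},{"tx":0,"ty":0,"tz":-0.6,"roll":-1,"claw":0.55},{"tx":0,"ty":0,"tz":-0.3,"roll":-1,"claw":0.55},{"tx":0,"ty":0,"tz":0,"roll":-1,"claw":0.55},{"tx":0,"ty":0,"tz":0,"roll":-1,"claw":0.55}]' >/dev/null; python3 -m inch '[{"tx":0,"ty":0,"tz":0,"roll":-1,"claw":0.55},{"tx":0,"ty":0,"tz":0,"roll":-1,"claw":0.55},{"tx":0,"ty":0,"tz":0,"roll":-1,"claw":0.55},{"tx":0,"ty":0,"tz":0,"roll":-1,"claw":0.55},{"tx":0,"ty":0,"tz":0,"roll":-0.8,"claw":0.55},{"tx":0,"ty":0,"tz":0,"roll":-0.5,"claw":0.55},{"tx":0,"ty":0,"tz":0,"roll":0,"claw":0.55},{"tx":0,"ty":0,"tz":0,"roll":0,"claw":0.55}]';python3 - <<'E'
from h import *
go(.383,.215,.16,100)
E
```

```text
time_s: 22.45
eef_pos: [0.4668, -0.0318, 0.1677]
ee_rot: [0.644, 0.765, -0.0, -0.0]
ft_force: [-0.7, 0.5, -1.9]
gripper_width: 0.0617
finger_force: 25.0
t 22.45 pos [ 0.4668 -0.0318  0.1677] phi 99.8 tilt 0.01 grip 0.061701628266917816 units now [ 8.5823 -1.3555  0.2571]
  roll units -0.033327535227368456 then shift units [ 8.5877 -1.3211  0.2571] j7 0.1209712050839342
```

```bash
python3 -m inch '[{"tx":0.4,"ty":-0.07,"tz":0,"roll":0,"claw":0.55},{"tx":0.8,"ty":-0.13,"tz":0,"roll":0,"claw":0.55},{"tx":1,"ty":-0.16,"tz":0,"roll":0,"claw":0.55},{"tx":1,"ty":-0.16,"tz":0,"roll":0,"claw":0.55},{"tx":1,"ty":-0.16,"tz":0,"roll":0,"claw":0.55},{"tx":1,"ty":-0.16,"tz":0,"roll":0,"claw":0.55},{"tx":1,"ty":-0.16,"tz":0,"roll":0,"claw":0.55},{"tx":1,"ty":-0.16,"tz":0,"roll":0,"claw":0.55}]' >/dev/null; python3 -m inch '[{"tx":0.8,"ty":-0.13,"tz":0,"roll":0,"claw":0.55},{"tx":0.5,"ty":-0.07,"tz":0,"roll":0,"claw":0.55},{"tx":0,"ty":0,"tz":0,"roll":0,"claw":0.55},{"tx":0,"ty":0,"tz":0,"roll":0,"claw":0.55},{"tx":0,"ty":0,"tz":0,"roll":0,"claw":0.55}]';python3 - <<'E'
from h import *
p=look("w10",["round_tray"])
tray(p,(.37,.286))
go(.37,.286,.035)
E
```

```text
time_s: 23.75
eef_pos: [0.3831, 0.2116, 0.1675]
ee_rot: [0.644, 0.765, -0.0, 0.0]
ft_force: [-0.3, 0.1, -2.3]
gripper_width: 0.0613
finger_force: 25.0
px [315  93] val [61 58 63]
[ 263   35  105  110 8965] rect ((370.1990966796875, 287.0610656738281), (85.6066665649414, 85.9797134399414), 13.345293045043945) circle ((370.2747497558594, 286.94525146484375), 43.227298736572266)
t 23.85 pos [0.3832 0.2115 0.1675] phi 99.8 tilt 0.02 grip 0.06149799557126736 units now [ 2.5219 -0.0106  4.4154]
```

View pics/w10.png

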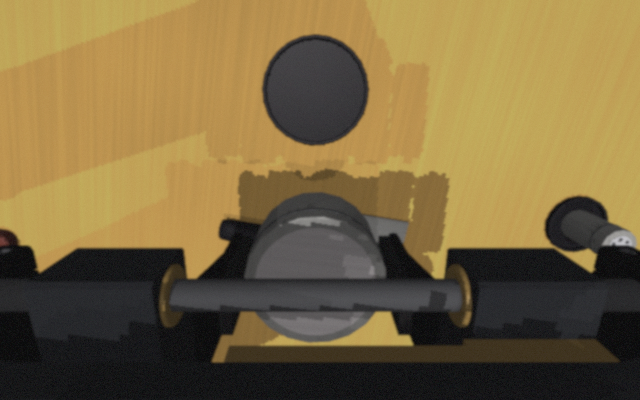

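The tray is centred at (315,90), with the tin held just short of it.

```bash
python3 -m inch '[{"tx":0.7,"ty":0,"tz":0,"roll":0,"claw":0.55},{"tx":0.9,"ty":0,"tz":0,"roll":0,"claw":0.55},{"tx":0.7,"ty":0,"tz":0.3,"roll":0,"claw":0.55},{"tx":0.25,"ty":0,"tz":0.7,"roll":0,"claw":0.55},{"tx":0,"ty":0,"tz":0.9,"roll":0,"claw":0.55},{"tx":0,"ty":0,"tz":0.9,"roll":0,"claw":0.55},{"tx":0,"ty":0,"tz":0.7,"roll":0,"claw":0.55},{"tx":0,"ty":0,"tz":0.4,"roll":0,"claw":0.55}]' >/dev/null; python3 -m inch '[{"tx":0,"ty":0,"tz":0.3,"roll":0,"claw":0.55},{"tx":0,"ty":0,"tz":0.1,"roll":0,"claw":0.55},{"tx":0,"ty":0,"tz":0,"roll":0,"claw":0.55},{"tx":0,"ty":0,"tz":0,"roll":0,"claw":0.55}]'
python3 - <<'E'
from h import *
go(.370,.287,.034)
E
```

```text
time_s: 25.05
eef_pos: [0.3704, 0.288, 0.0393]
ee_rot: [0.644, 0.765, 0.001, 0.0]
ft_force: [1.1, -0.1, -1.2]
gripper_width: 0.0615
finger_force: 25.0
t 25.05 pos [0.3704 0.288  0.0393] phi 99.9 tilt 0.07 grip 0.061463146039505506 units now [-0.0319 -0.0207  0.1779]
```

```bash
python3 -m inch '[{"tx":-0.03,"ty":-0.02,"tz":0.16,"roll":0,"claw":0.55},{"tx":0,"ty":0,"tz":0.03,"roll":0,"claw":0.55},{"tx":0,"ty":0,"tz":0,"roll":0,"claw":0.55},{"tx":0,"ty":0,"tz":0,"roll":0,"claw":0.75},{"tx":0,"ty":0,"tz":0,"roll":0,"claw":0.9},{"tx":0,"ty":0,"tz":0,"roll":0,"claw":1},{"tx":0,"ty":0,"tz":0,"roll":0,"claw":1},{"tx":0,"ty":0,"tz":-0.3,"roll":0,"claw":1}]'; python3 -m inch '[{"tx":0,"ty":0,"tz":-0.8,"roll":0,"claw":1},{"tx":0,"ty":0,"tz":-1,"roll":0,"claw":1},{"tx":0,"ty":0,"tz":-1,"roll":0,"claw":1},{"tx":-0.5,"ty":0,"tz":-0.5,"roll":0,"claw":1},{"tx":-0.9,"ty":0.14,"tz":-0.2,"roll":0,"claw":1},{"tx":-1,"ty":0.16,"tz":0,"roll":0,"claw":1},{"tx":-1,"ty":0.16,"tz":0,"roll":0,"claw":1},{"tx":-1,"ty":0.16,"tz":0,"roll":0,"claw":1}]'
python3 - <<'E'
from h import *
go(.43,-.035,.15,0)
E
```

```text
time_s: 25.85
eef_pos: [0.3688, 0.2863, 0.0414]
ee_rot: [0.644, 0.765, -0.001, -0.0]
ft_force: [0.3, -0.3, 0.3]
gripper_width: 0.085
finger_force: 0.0
time_s: 26.65
eef_pos: [0.4108, 0.1589, 0.1477]
ee_rot: [0.643, 0.766, 0.0, 0.0]
ft_force: [-0.0, -0.8, 0.4]
gripper_width: 0.0871
finger_force: 0.0
t 26.65 pos [0.4108 0.1589 0.1477] phi 99.9 tilt 0.07 grip 0.08711977480668752 units now [-6.4786 -0.4802 -0.0765]
  roll units -11.649168421415867 then shift units [-0.6415 -6.4647 -0.0765] j7 -0.3015774694790187
```

```bash
python3 -m inch '[{"tx":-1,"ty":-0.07,"tz":-0.3,"roll":0,"claw":1},{"tx":-1,"ty":-0.07,"tz":-0.3,"roll":0,"claw":1},{"tx":-1,"ty":-0.07,"tz":-0.1,"roll":0,"claw":1},{"tx":-1,"ty":-0.07,"tz":0,"roll":0.3,"claw":1},{"tx":-1,"ty":-0.07,"tz":0,"roll":0.5,"claw":1},{"tx":-0.8,"ty":-0.05,"tz":0,"roll":0.7,"claw":1},{"tx":-0.3,"ty":0,"tz":0,"roll":1,"claw":1},{"tx":0,"ty":0,"tz":0,"roll":1,"claw":1}]' > /dev/null; python3 -m inch '[{"tx":0,"ty":0,"tz":0,"roll":1,"claw":1},{"tx":0,"ty":0,"tz":0,"roll":1,"claw":1},{"tx":0,"ty":0,"tz":0,"roll":1,"claw":1},{"tx":0,"ty":0,"tz":0,"roll":1,"claw":1},{"tx":0,"ty":0,"tz":0,"roll":1,"claw":1},{"tx":0,"ty":0,"tz":0,"roll":1,"claw":1},{"tx":0,"ty":0,"tz":0,"roll":1,"claw":1},{"tx":0,"ty":0,"tz":0,"roll":1,"claw":1}]' >/dev/null; python3 -m inch '[{"tx":0,"ty":0,"tz":0,"roll":1,"claw":1},{"tx":0,"ty":0,"tz":0,"roll":1,"claw":1},{"tx":0,"ty":0,"tz":0,"roll":1,"claw":1},{"tx":0,"ty":0,"tz":0,"roll":0,"claw":1},{"tx":0,"ty":0,"tz":0,"roll":0,"claw":1},{"tx":0,"ty":0,"tz":0,"roll":0,"claw":1}]'
python3 - <<'E'
from h import *
p=look("w11",["oblong_tin_mid"])
s=manip.camera("scene");a=proj(s,[.37,.287,.041]);print(a)
c=cv2.resize(s["color"][120:180,300:370,::-1],(280,240),interpolation=cv2.INTER_CUBIC)
im=cv2.resize(p["color"][:,:,::-1],(512,320))
o=np.zeros((320,792,3),np.uint8);o[:,:512]=im;o[:240,512:]=c
cv2.imwrite("pics/m11.png",o)
go(.466,-.034,.03,0)
E
```

```text
time_s: 28.85
eef_pos: [0.425, -0.0228, 0.168]
ee_rot: [1.0, 0.003, 0.0, -0.0]
ft_force: [0.4, -0.3, -0.3]
gripper_width: 0.0867
finger_force: 0.0
oblong_tin_mid 0.88 [326.4 133.3] [ 0.469  -0.0315  0.018 ]
[334.1714 141.1761]
t 29.0 pos [ 0.425  -0.0228  0.1679] phi 0.2 tilt 0.0 grip 0.08719930339488122 units now [1.3647 0.3788 4.5965]
  roll units 0.035543997669311746 then shift units [1.3663 0.373  4.5965] j7 -1.5718282489224555
```

View pics/m11.png

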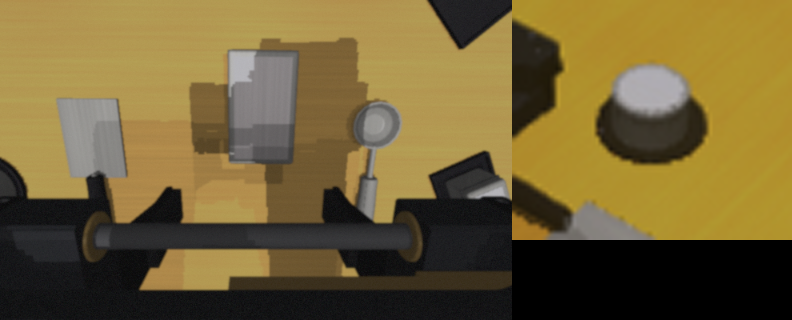

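Run:
```python
from h import *
p=manip.camera("wrist")
im=p["color"][50:225,265:525,::-1]
cv2.imwrite("pics/w12.png",cv2.resize(im,None,fx=3,fy=3,interpolation=cv2.INTER_CUBIC))
for nm,q,z in(("spoonL",(353,124),.01),("spoonR",(400,124),.01),("sp top",(376,102),.01),("handle",(366,200),.01),("c",(229,50),.036),("c",(298,52),.036),("c",(292,163),.036),("c",(230,162),.036)): print(nm,onz(p,np.array(q)/.8,z))
```

```text
spoonL [ 0.45   -0.1303  0.01  ]
spoonR [ 0.4502 -0.1805  0.01  ]
sp top [ 0.4733 -0.1519  0.01  ]
handle [ 0.3614 -0.1545  0.01  ]
c [ 0.5221 -0.0011  0.036 ]
c [ 0.5206 -0.064   0.036 ]
c [ 0.4144 -0.0631  0.036 ]
c [ 0.4152 -0.0001  0.036 ]
```

View pics/w12.png

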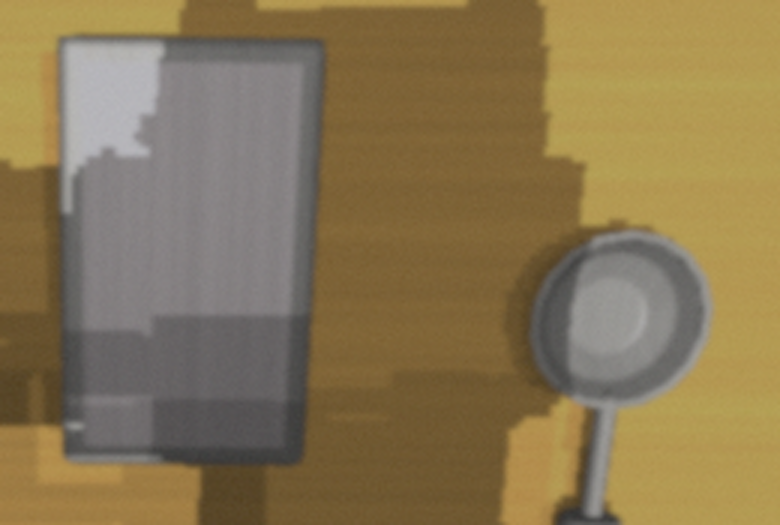

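The oblong tin's corners give its centre as (0.468, −0.032), square with the tool. The spoon is clear of the fingers.

```bash
python3 -m inch '[{"tx":0.6,"ty":0.15,"tz":0.4,"roll":0,"claw":1},{"tx":0.6,"ty":0.14,"tz":0.7,"roll":0,"claw":1},{"tx":0.23,"ty":0.03,"tz":0.9,"roll":0.03,"claw":1},{"tx":0,"ty":0,"tz":0.9,"roll":0,"claw":1},{"tx":0,"ty":0,"tz":0.5,"roll":0,"claw":1},{"tx":0,"ty":0,"tz":0,"roll":0,"claw":1},{"tx":0,"ty":0,"tz":0,"roll":0,"claw":1}]'; python3 -m inch '[{"tx":0,"ty":0,"tz":0.7,"roll":0,"claw":1},{"tx":0,"ty":0,"tz":0.5,"roll":0,"claw":1},{"tx":0,"ty":0,"tz":0,"roll":0,"claw":0.9},{"tx":0,"ty":0,"tz":0,"roll":0,"claw":0.8},{"tx":0,"ty":0,"tz":0,"roll":0,"claw":0.65},{"tx":0,"ty":0,"tz":0,"roll":0,"claw":0.6},{"tx":0,"ty":0,"tz":0,"roll":0,"claw":0.6},{"tx":0,"ty":0,"tz":0,"roll":0,"claw":0.6}]' 40;python3 -m inch '[{"tx":0,"ty":0,"tz":0,"roll":0,"claw":0.6}]'
```

```text
time_s: 29.75
eef_pos: [0.468, -0.0321, 0.0662]
ee_rot: [1.0, 0.0, -0.0, -0.0]
ft_force: [0.7, 0.6, 0.1]
gripper_width: 0.0872
finger_force: 0.0
time_s: 30.55
eef_pos: [0.4686, -0.0323, 0.0307]
ee_rot: [1.0, -0.0, 0.001, 0.0]
ft_force: [-1.4, 0.0, 7.6]
gripper_width: 0.0657
finger_force: 40.0
time_s: 30.65
eef_pos: [0.4685, -0.0323, 0.0307]
ee_rot: [1.0, -0.0, 0.001, 0.0]
ft_force: [-2.4, 0.2, 6.0]
gripper_width: 0.0657
finger_force: 40.0
```

```bash
python3 -m inch '[{"tx":0,"ty":0,"tz":-0.2,"roll":0,"claw":0.6},{"tx":0,"ty":0,"tz":-0.5,"roll":0,"claw":0.6},{"tx":0,"ty":0,"tz":-0.8,"roll":0,"claw":0.6},{"tx":0,"ty":0,"tz":-0.9,"roll":-0.3,"claw":0.6},{"tx":0,"ty":0,"tz":-0.9,"roll":-0.6,"claw":0.6},{"tx":0,"ty":0,"tz":-0.9,"roll":-0.8,"claw":0.6},{"tx":0,"ty":0,"tz":-0.9,"roll":-0.9,"claw":0.6},{"tx":0,"ty":0,"tz":-0.8,"roll":-0.9,"claw":0.6}]' ; python3 -m inch '[{"tx":0,"ty":0,"tz":-0.6,"roll":-0.9,"claw":0.6},{"tx":0,"ty":0,"tz":-0.4,"roll":-0.8,"claw":0.6},{"tx":0,"ty":0,"tz":-0.2,"roll":-0.6,"claw":0.6},{"tx":0,"ty":0,"tz":0,"roll":-0.34,"claw":0.6},{"tx":0,"ty":0,"tz":0,"roll":0,"claw":0.6},{"tx":0,"ty":0,"tz":0,"roll":0,"claw":0.6}]'
python3 - <<'E'
from h import *
go(.535,-.29,.24,42.2)
E
```

```text
time_s: 31.45
eef_pos: [0.4676, -0.0322, 0.2083]
ee_rot: [0.978, 0.211, -0.0, 0.0]
ft_force: [0.1, 0.6, -4.1]
gripper_width: 0.0655
finger_force: 40.0
time_s: 32.05
eef_pos: [0.4675, -0.0323, 0.2427]
ee_rot: [0.933, 0.359, -0.0, -0.0]
ft_force: [0.7, 0.5, -3.5]
gripper_width: 0.0662
finger_force: 40.0
t 32.05 pos [ 0.4675 -0.0323  0.2427] phi 42.1 tilt 0.04 grip 0.06620950719965916 units now [-4.0939  7.8806  0.0869]
  roll units -0.011667997037747669 then shift units [-4.105   7.8749  0.0869] j7 -0.8457933929101201
```

```bash
python3 -m inch '[{"tx":-0.25,"ty":0.5,"tz":0,"roll":0,"claw":0.6},{"tx":-0.45,"ty":0.85,"tz":0,"roll":0,"claw":0.6},{"tx":-0.5,"ty":1,"tz":0,"roll":0,"claw":0.6},{"tx":-0.5,"ty":1,"tz":0,"roll":0,"claw":0.6},{"tx":-0.5,"ty":1,"tz":0,"roll":0,"claw":0.6},{"tx":-0.5,"ty":1,"tz":0,"roll":0,"claw":0.6},{"tx":-0.5,"ty":1,"tz":0,"roll":0,"claw":0.6},{"tx":-0.45,"ty":0.8,"tz":0,"roll":0,"claw":0.6}]' >/dev/null; python3 -m inch '[{"tx":-0.3,"ty":0.5,"tz":0,"roll":0,"claw":0.6},{"tx":-0.15,"ty":0.22,"tz":0,"roll":0,"claw":0.6},{"tx":0,"ty":0,"tz":0,"roll":0,"claw":0.6},{"tx":0,"ty":0,"tz":0,"roll":0,"claw":0.6},{"tx":0,"ty":0,"tz":0,"roll":0,"claw":0.6}]';python3 - <<'E'
from h import *
p=look("w13",["oblong_tray"])
tray(p,(.609,-.2225))
print(proj(p,[.609,-.2225,.006]))
go(.609,-.2225,.034,42.2)
E
```

```text
time_s: 33.35
eef_pos: [0.5356, -0.2882, 0.2432]
ee_rot: [0.933, 0.361, 0.0, -0.0]
ft_force: [-0.3, -0.3, -2.9]
gripper_width: 0.0656
finger_force: 40.0
oblong_tray 0.94 [313.2  67. ] [ 0.6088 -0.2191  0.    ]
px [316  69] val [77 75 77]
[  269     0    94   138 12359] rect ((606.4782104492188, -224.1417999267578), (131.0047149658203, 90.53105926513672), 42.11854934692383) circle ((606.6629638671875, -224.1226806640625), 79.04431915283203)
[315.8614  68.8849]
t 33.45 pos [ 0.5355 -0.2888  0.2432] phi 42.3 tilt 0.02 grip 0.0656343620104155 units now [3.2971 0.0097 6.9744]
  roll units 0.010279455513238316 then shift units [3.2971 0.0057 6.9744] j7 -0.5309292264538803
```

View pics/w13.png

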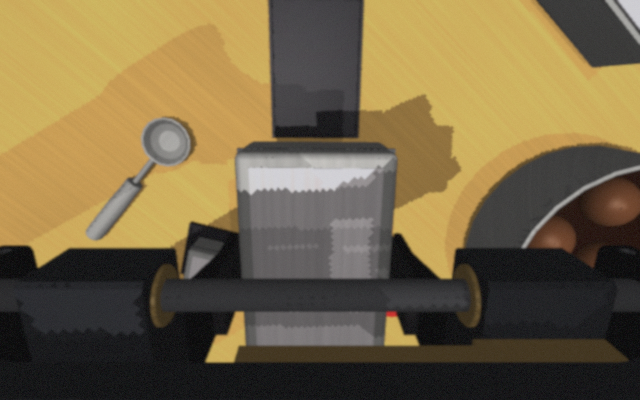

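The tray lies straight ahead, columns 270–361, turned like the tin. Its far end is just cut off by the picture, so I correct its centre to (0.6085, −0.2225). The pot is 70 mm clear to the side.

```bash
python3 -m inch '[{"tx":0.4,"ty":0,"tz":0,"roll":0,"claw":0.6},{"tx":0.8,"ty":0,"tz":0,"roll":0,"claw":0.6},{"tx":0.9,"ty":0,"tz":0.2,"roll":0,"claw":0.6},{"tx":0.8,"ty":0,"tz":0.5,"roll":0,"claw":0.6},{"tx":0.38,"ty":0,"tz":0.8,"roll":0,"claw":0.6},{"tx":0,"ty":0,"tz":1,"roll":0,"claw":0.6},{"tx":0,"ty":0,"tz":1,"roll":0,"claw":0.6},{"tx":0,"ty":0,"tz":1,"roll":0,"claw":0.6}]' >/dev/null; python3 -m inch '[{"tx":0,"ty":0,"tz":1,"roll":0,"claw":0.6},{"tx":0,"ty":0,"tz":0.7,"roll":0,"claw":0.6},{"tx":0,"ty":0,"tz":0.4,"roll":0,"claw":0.6},{"tx":0,"ty":0,"tz":0.2,"roll":0,"claw":0.6},{"tx":0,"ty":0,"tz":0,"roll":0,"claw":0.6},{"tx":0,"ty":0,"tz":0,"roll":0,"claw":0.6}]'
python3 - <<'E'
from h import *
go(.6085,-.2225,.0345,42.2)
E
```

```text
time_s: 34.85
eef_pos: [0.6092, -0.2238, 0.0401]
ee_rot: [0.933, 0.36, 0.001, 0.001]
ft_force: [-0.7, -0.3, -3.6]
gripper_width: 0.0659
finger_force: 40.0
t 34.85 pos [ 0.6092 -0.2238  0.0401] phi 42.2 tilt 0.1 grip 0.0658798484112128 units now [ 0.0112 -0.0465  0.1859]
  roll units -0.0006551176081481647 then shift units [ 0.0112 -0.0465  0.1859] j7 -0.7783304677913198
```

```bash
python3 -m inch '[{"tx":0,"ty":-0.03,"tz":0.17,"roll":0,"claw":0.6},{"tx":0,"ty":0,"tz":0.03,"roll":0,"claw":0.6},{"tx":0,"ty":0,"tz":0,"roll":0,"claw":0.6},{"tx":0,"ty":0,"tz":0,"roll":0,"claw":0.85},{"tx":0,"ty":0,"tz":0,"roll":0,"claw":1},{"tx":0,"ty":0,"tz":0,"roll":0,"claw":1},{"tx":0,"ty":0,"tz":0,"roll":0,"claw":1},{"tx":0,"ty":0,"tz":-0.3,"roll":0,"claw":1}]'; python3 -m inch '[{"tx":0,"ty":0,"tz":-0.7,"roll":0,"claw":1},{"tx":0,"ty":0,"tz":-1,"roll":0,"claw":1},{"tx":0,"ty":0,"tz":-1,"roll":0,"claw":1},{"tx":0,"ty":0,"tz":-1,"roll":0,"claw":1},{"tx":-1,"ty":0,"tz":-1,"roll":0,"claw":1},{"tx":-1,"ty":0,"tz":-0.8,"roll":0,"claw":1},{"tx":-0.5,"ty":0,"tz":-0.5,"roll":0,"claw":1},{"tx":0,"ty":0,"tz":0,"roll":0,"claw":1}]'
python3 - <<'E'
from h import *
p=manip.camera("side");save(p,"side14")
for n,q in dict(sh=(.627,.211,.028),sq=(.375,-.2715,.022),ro=(.37,.287,.022),ob=(.6085,-.2225,.021)).items():
    nm={"sh":"shaker_mid","sq":"square_tin_mid","ro":"round_tin_mid","ob":"oblong_tin_mid"}[n]
    l=manip.landmark_of(p,nm); print(nm,[ (round(k["conf"],2),k["position"],(onz(p,k["position"],q[2])-q)*1000) for k in l[:1]],proj(p,q))
l=manip.landmark_of(p,"egg_bowl");print(l[0])
print(manip.observe()["time_s"])
E
```

```text
time_s: 35.65
eef_pos: [0.6068, -0.2229, 0.0409]
ee_rot: [0.933, 0.36, -0.001, -0.001]
ft_force: [0.3, 0.3, -0.3]
gripper_width: 0.086
finger_force: 0.0
time_s: 36.45
eef_pos: [0.5516, -0.2764, 0.2252]
ee_rot: [0.934, 0.358, 0.001, 0.002]
ft_force: [0.2, 0.1, -0.4]
gripper_width: 0.0871
finger_force: 0.0
shaker_mid [(0.59, [261.9, 268.9], array([-4.3541, -0.5206,  0.    ]))] [260.0218 268.6691]
square_tin_mid [(0.6, [394.1, 171.0], array([  2.647 , -27.3043,   0.    ]))] [394.0115 175.6775]
round_tin_mid [] [366.3105 324.8551]
oblong_tin_mid [(0.71, [322.6, 171.2], array([-12.2769, -11.7378,   0.    ]))] [317.8941 172.5371]
{'position': [257.7, 216.5], 'conf': 0.82}
36.75
```

View pics/side14.png

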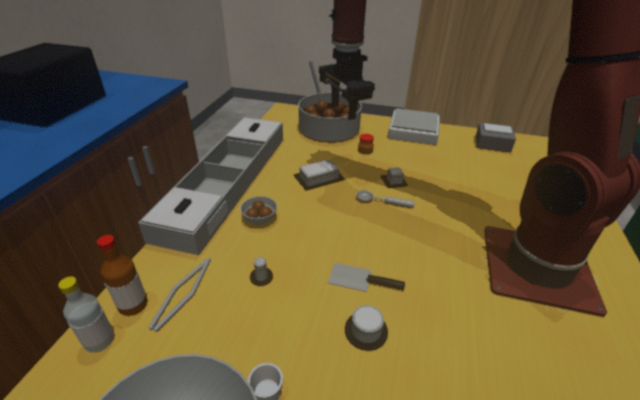

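All four tins show in their trays, and the bowl is where it was. I have viewed more pictures than the 14 allowed, so this last check of the oblong tin is by numbers only.

Run:
```python
from h import *
p=manip.camera("wrist")
for nm,z in(("oblong_tin_mid",.021),("oblong_tray",0)):
    l=manip.landmark_of(p,nm);print(nm,[(k["conf"],onz(p,k["position"],z)) for k in l[:1]])
c=np.array([.6085,-.2225]);a=np.radians(42.2);u=np.array([np.cos(a),np.sin(a)]);v=np.array([-u[1],u[0]])
S=p["color"].astype(int).max(2)
# brightness along lines on the lid plane and rim plane, tin edges / tray edges
for nm,d,o in(("across",v,0),("along",u,0)):
    r=np.arange(-.075,.0751,.003);px=[proj(p,[*(c+d*k),.02]).round().astype(int) for k in r]
    print(nm,[(int(k*1000),int(S[y,x])) if 0<=y<400 and 0<=x<640 else None for k,(x,y) in zip(r,px)])
```

```text
oblong_tin_mid [(0.96, array([ 0.6099, -0.222 ,  0.021 ]))]
oblong_tray []
across [(-75, 180), (-72, 183), (-68, 180), (-65, 180), (-62, 183), (-59, 181), (-56, 183), (-53, 181), (-50, 180), (-47, 182), (-44, 168), (-41, 65), (-38, 57), (-35, 60), (-32, 145), (-29, 169), (-26, 182), (-23, 187), (-20, 188), (-17, 187), (-14, 188), (-11, 186), (-8, 188), (-5, 187), (-2, 185), (0, 187), (3, 186), (6, 189), (9, 185), (12, 187), (15, 187), (18, 187), (21, 186), (24, 188), (27, 187), (30, 182), (33, 137), (36, 67), (39, 70), (42, 67), (45, 152), (48, 174), (51, 172), (54, 173), (57, 173), (60, 173), (63, 172), (66, 171), (69, 174), (72, 175), (75, 174)]
along [(-75, 123), (-72, 103), (-68, 103), (-65, 65), (-62, 14), (-59, 44), (-56, 73), (-53, 83), (-50, 102), (-47, 104), (-44, 104), (-41, 119), (-38, 162), (-35, 185), (-32, 186), (-29, 186), (-26, 187), (-23, 186), (-20, 186), (-17, 187), (-14, 186), (-11, 188), (-8, 186), (-5, 187), (-2, 187), (0, 187), (3, 187), (6, 186), (9, 188), (12, 188), (15, 187), (18, 187), (21, 187), (24, 186), (27, 185), (30, 184), (33, 187), (36, 187), (39, 186), (42, 185), (45, 185), (48, 187), (51, 179), (54, 158), (57, 82), (60, 57), (63, 59), (66, 176), (69, 180), (72, 179), (75, 181)]
```

Black shows on both sides of the tin (about 10 mm each way), and its measured centre is (0.610, −0.222). I hand in the job.

```bash
python3 -c "
from station import manip
print(manip.job_done())"
```

```text
the job is handed in; nothing more can be done
None
```

I handed the job in at about 37 s of the 118 s: all four tins stand in their own trays by the camera checks and the egg bowl looks unmoved, but no verdict came back, and I viewed 16 pictures, two over the limit of 14.

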